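# Fetch the gauze roll from the covered supply carousel

## Robot

A 7-joint arm with a two-finger parallel gripper is mounted at the origin on a cart in front of the work surface, level with it; the furniture and walls round the work are solid. World frame = base frame: x ahead of the robot, y to its left, z up, the work surface at z = 0. Lengths are in m, angles in rad, forces in N, time in s.
With the tool pointing down it reaches from about 0.425 to 0.875 m from the base axis. Payload 4.7 kg.
Tool frame: the origin (TCP) lies at the very end of the fingers, on their centre line; the grasp point (between the pads) lies 19 mm behind it; z points along the fingers, y is the line along which they close (so a half turn about z gives the same grasp; the last joint's range is limited). The gripper opens to 87 mm and grips with 3 to 60 N. Pads are 19 mm wide; open, the fingers measure 117 mm over their backs; the gripper's body (75 mm by 190 mm) begins 51 mm behind the grasp point.
Start: joints at [1.318, 0.321, -0.07, 1.45, 0.023, 1.371, -0.057], TCP at [0.171, -0.627, 0.223] pointing down, gripper open.
Joint ranges: [-2.86, 2.86], [-0.3, 2.09], [-1.38, 1.24], [0.06, 2.45], [-1.56, 4.7], [0.09, 2.05], [-2.69, 2.69]. Speed limits (rad/s): [2.57, 2.57, 3.14, 3.14, 3.14, 3.14, 3.14].

## Interface

Orientations are given as a rotation vector (axis times angle).
In Python, from bench import ctrl, vision gives the robot as it stands.
- The arm moves only by the tool jog_arm, never from a script. Its argument "increments" is a list of rows, each an object of numbers: "tx", "ty", "tz": the shift along the tool's x, y, z in mm; "wx", "wy", "wz": the turn, a rotation vector about the tool's x, y, z in rad; "gripper": the opening, from 0 (shut) to 1 (fully open). In form: [{"tx": .., "ty": .., "tz": .., "wx": .., "wy": .., "wz": .., "gripper": ..}, ...]. A call has exactly 5 rows; each row is the pose to reach, as a shift and turn from the pose commanded when the call began, along the tool's axes at that moment; what a row does not reach only later rows make up. A row lasts 1/12 s, in which the tool goes at most 41.7 mm and 7.16 degrees, less where a joint would pass 70% of its speed; a pose out of reach is approached as far as the arm can. A call with a gripper value outside its range is refused whole. The fingers move at their own pace and stop on an object; "grip_force" is the grip in N (left out, the last holds). Time passes only in rows, so rows that repeat a pose let the fingers close, or fill a call up. It gives the time, the measured TCP pose, the force, the opening and the grip force at its end, in the units of the state.
- ctrl.get_state(): the state, without advancing time (a new reading comes with each control period).
- vision.get_image(name): name is "scene" or "top" or "wrist"; returns a dict with "color" (384x512x3 uint8, blue, green, red), "fx", "fy", "cx", "cy" (pixels), "k1" (the pictures are not rectified: a ray, as slopes to the right and down, at radius r is drawn at 1 + k1 r^2 times it, then the intrinsics apply), "extrinsics" (4x4, takes a point from world to camera coordinates). Camera axes: x right, y down, z forward; pixel columns grow to the right and rows downward; lengths in m; the calibration is good to about 2 mm. A picture is of the moment at which its call begins. There is no depth.
- ctrl.close_job(): hands the job in; it is judged then, once.
Trained networks look in the newest picture that a camera, given by its name, has taken for a name from the list of things; names that differ only in an ending like _2 or _b are one class to them, and where a whole thing is asked for, a point or a joint stands for the part that bears it (a point fixed in the world has none). Each returns a list of dicts, best first, with "conf" (0 to 1); they miss things now and then, are a little off and sometimes report something else, mostly with a low value. They report only what shows in the picture. A call takes as long as a camera call.
- vision.spot_in(camera, thing): "bbox" ([left, top, right, bottom] in pixels, round what is visible of it).
The state is a dict: "time": time; "joint_positions": joint angles; "qd": joint speeds; "joint_torque": joint torques, N m; "position": TCP position; "tool_rot": TCP orientation; "ft_force": force on the tool from outside, world axes, zero at the start; "torque": the same for the moment, N m; "grip_width": opening from 0.0 (shut) to 1.0 (fully open); "grip_force": force on a finger pad.
Only numpy, scipy, OpenCV 4.12 (cv2) and the standard library are available. Lean on these libraries where they do the work, as an engineer would, in place of code of your own. Each camera call takes 0.05 s, during which the arm holds its last target. There are 200 camera calls.

## Task

Gently turn the supply carousel until the gauze roll stands in the middle of the front opening of the clear guard. Then lift the gauze roll out through the opening and stand it upright on the floor of the steel tray, inside the rim, and let go. Leave the two vials and the two jars standing in their cups, and do not disturb the marker pen, the slide box and the flat carton.

Things in the scene. Friction and masses are not known exactly. Their poses are not given: they have to be found in the camera images.
- gauze_roll: White gauze bandage roll, a plain upright cylinder, 52 mm in diameter and 61 mm tall, about 40 g; origin at the centre of its underside, z up along its axis. It starts in one of the cups of the carousel, under the guard; taller and wider than the jars, and without a lid.
- carousel: Turning deck: round aluminium plate of 224 mm diameter, top at 24 mm; turns either way without end (about 1 N at the handle; stays where left). Origin on its axis at worktop height, z up. White open cups on it, inner floor at 27 mm, centres 78 mm from the axis: three wide (60 mm inside, 67 outside, rim at 39.5 mm) at 108, 180, 252 and two small (34 outside, rim at 52 mm) at 36, 324 degrees from the crank arm.
- crank_hub (a point): On the carousel's axis, top of the 16 mm shaft, 121 mm above the worktop. From here the crank arm, an 18 mm wide flat steel bar at 112 to 120 mm height, above the guard, points along the deck's -x and carries the handle. The gauze roll is always in one of the three wide cups.
- handle (a point): Middle of the crank's handle: a black upright round knob of 18 mm diameter, from 121 to 166 mm above the worktop, 50 mm from the carousel's axis; the point is 146 mm above the worktop. It revolves freely on its own pin on the crank arm and circles the axis with the deck; it can be gripped from above and led round with the wrist held still.
- stand: Fixed foot of the carousel (244 mm diameter, 12 mm tall) with the guard: a flat clear plastic disc of 120 mm radius with a steel rim, 100 to 104 mm above the worktop, on thin posts, covering the carousel except for an open sector of 136 degrees, 68 degrees either side of the stand's own -x, which points roughly to the robot. Origin on the carousel's axis at worktop height; z up.
- opening (a point): Middle of the guard's front opening, a fixed point 78 mm from the carousel's axis along the stand's -x, at the height of the cups' inner floor: where the underside of the gauze roll comes when its cup faces the opening squarely.
- tray: Fixed flat steel tray, 140 mm (its x) by 190 mm (its y), 14 mm deep with walls 3 mm thick (rim bead to 16 mm); floor 3 mm above the worktop. Origin at the centre of its underside, z up. Empty.
- vial_1: Glass injection vial standing in one of the carousel's two small cups, 24 mm across, 54 mm tall; origin at the centre of its underside, z up. To be left standing in its cup.
- vial_2: Glass injection vial standing in one of the carousel's two small cups, 24 mm across, 54 mm tall; origin at the centre of its underside, z up. To be left standing in its cup.
- jar_1: Squat specimen jar with a steel screw lid, standing in one of the carousel's wide cups, 48 mm in diameter, 46 mm tall; origin at the centre of its underside, z up. To be left standing in its cup.
- jar_2: Squat specimen jar with a steel screw lid, standing in one of the carousel's wide cups, 48 mm in diameter, 46 mm tall; origin at the centre of its underside, z up. To be left standing in its cup.
- marker_2: Marker pen lying on the worktop between the carousel and the tray, 136 mm long (its y), 17 mm thick; origin at the middle of its underside. To be left alone.
- slide_box: Closed box for microscope slides, 66 x 98 x 35 mm, right of the tray; origin at the centre of its underside. To be left alone.
- flat_pack: Flat carton, 47 x 100 x 14 mm, right of the slide box; origin at the centre of its underside. To be left alone.

How it is judged:
By the outcome, as a careful person would: the job done as asked, in the order asked, and still so for the second after the job is handed in, with the robot touching nothing.
It also fails if it takes over 58 s, if anything falls off the work surface, if the arm or the gripper's body presses on something with over 40 N, if the wrist force passes 120 N, or if a joint passes its speed limit or range.

## Working session

There is one attempt and no reset: what is moved stays moved. The work goes in short steps, Python scripts to look and compute and a tool call to move; the robot and the scene stay as the last step left them, time stands still between calls to the robot, and variables do not carry over. Pictures are saved under pics/ and viewed, at most 10 in all, crops included, and the job is handed in when it is done.

Besides the shell and the picture viewer there is one more tool, called by a JSON object that holds its "method" and its "body". jog_arm: Moves the arm, as the interface text tells. Its arguments: {"type":"object","properties":{"increments":{"type":"array"},"grip_force":{"type":"number"}},"required":["increments"]}

```bash
mkdir -p pics
cat > h.py <<'E'
import numpy as np, cv2
from bench import ctrl, vision
from scipy.spatial.transform import Rotation as R
def ray(im,u,v):
    x=(u-im['cx'])/im['fx']; y=(v-im['cy'])/im['fy']; a,b=x,y
    for _ in range(20):
        s=1+im['k1']*(a*a+b*b); a,b=x/s,y/s
    E=np.array(im['extrinsics']); d=E[:3,:3].T@np.array([a,b,1.]); return -E[:3,:3].T@E[:3,3], d/np.linalg.norm(d)
def atz(im,u,v,z):
    c,d=ray(im,u,v); return c+d*(z-c[2])/d[2]
def proj(im,p):
    E=np.array(im['extrinsics']); q=E[:3,:3]@np.array(p)+E[:3,3]; a,b=q[0]/q[2],q[1]/q[2]; s=1+im['k1']*(a*a+b*b)
    return im['fx']*a*s+im['cx'], im['fy']*b*s+im['cy']
def tri(rs):
    A=np.zeros((3,3));b=np.zeros(3)
    for c,d in rs:
        P=np.eye(3)-np.outer(d,d);A+=P;b+=P@c
    x=np.linalg.solve(A,b); return x,[np.linalg.norm((np.eye(3)-np.outer(d,d))@(x-c)) for c,d in rs]
E
python3 - <<'E'
from h import *
s=ctrl.get_state(); print(s['time'],s['position'],s['tool_rot'])
for n in ['scene','top']:
    im=vision.get_image(n); cv2.imwrite(f'pics/{n}0.png',im['color']); E=np.array(im['extrinsics']); print(n,im['fx'],im['k1'],(-E[:3,:3].T@E[:3,3]).round(3),E[:3,:3].round(2).tolist())
    for t in ['gauze_roll','handle','crank_hub','carousel','stand','tray','vial_1','jar_1','marker_2','slide_box','flat_pack']:
        print(t,[(np.round(d['bbox']).astype(int).tolist(),round(d['conf'],2)) for d in vision.spot_in(n,t)][:3])
E
```

```text
0.0 [ 0.17115061 -0.6264814   0.22142733] [-3.11177646e+00 -4.17546567e-01  5.60352570e-04]
scene 352.82426579067436 0.016989189669061457 [-0.195  0.549  0.795] [[-0.67, -0.74, -0.02], [-0.42, 0.4, -0.82], [0.61, -0.54, -0.58]]
gauze_roll [([347, 179, 369, 193], 0.25)]
handle [([128, 234, 207, 309], 0.58)]
crank_hub [([133, 232, 210, 310], 0.67)]
carousel [([135, 229, 207, 305], 0.83)]
stand [([119, 224, 210, 315], 0.75)]
tray [([261, 199, 328, 240], 0.78), ([186, 266, 199, 277], 0.34)]
vial_1 [([183, 243, 196, 255], 0.5)]
jar_1 [([154, 287, 175, 301], 0.52)]
marker_2 [([218, 246, 255, 270], 0.59)]
slide_box [([323, 183, 350, 206], 0.79)]
flat_pack [([348, 181, 371, 195], 0.49)]
top 388.1425272681199 -0.1172046023354611 [ 0.27  -0.082  1.315] [[-0.06, -1.0, -0.0], [-0.97, 0.06, -0.22], [0.22, -0.01, -0.98]]
gauze_roll []
handle [([131, 194, 180, 247], 0.72), ([102, 176, 184, 253], 0.16)]
crank_hub [([132, 231, 138, 241], 0.7), ([131, 198, 182, 252], 0.67)]
carousel [([128, 201, 183, 249], 0.75), ([254, 205, 315, 251], 0.74)]
stand [([103, 174, 185, 257], 0.7)]
tray [([253, 205, 311, 248], 0.82)]
vial_1 [([164, 206, 172, 212], 0.58), ([151, 232, 158, 241], 0.37)]
jar_1 []
marker_2 [([186, 232, 229, 240], 0.72)]
slide_box [([329, 218, 362, 245], 0.81)]
flat_pack [([365, 224, 393, 243], 0.73)]
```

Run:
```python
import cv2,numpy as np
a=cv2.imread('pics/scene0.png')[205:335,100:270]; b=cv2.imread('pics/top0.png')[160:270,90:260]
cv2.imwrite('pics/c0.png',cv2.resize(a,None,fx=4.6,fy=4.6,interpolation=2)); cv2.imwrite('pics/c1.png',cv2.resize(b,None,fx=4.6,fy=4.6,interpolation=2))
```

```text
(no output)
```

View pics/c0.png

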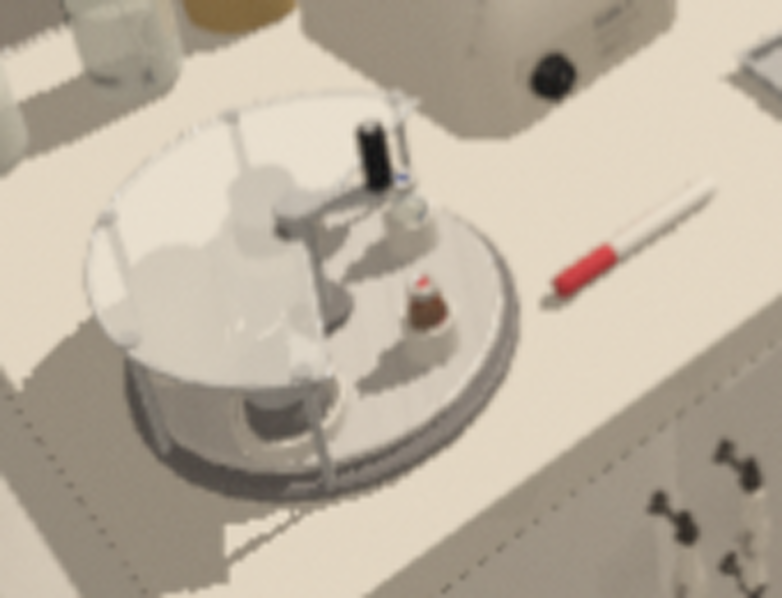

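View pics/c1.png

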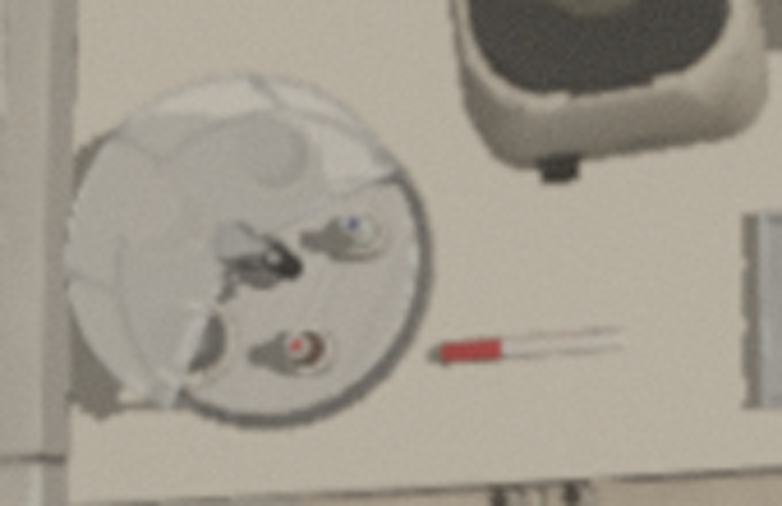

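Scene crop: the handle (371,127)-(376,187), hub (293,215), the guard's opening faces lower right with the vials in it, a jar sits at (290,400), and a white blob, probably the roll, is at (262,200). Top crop: handle top about (288,268), hub (232,240), opening edges at about (400,170) and (165,400).

Run:
```python
from h import *
S=vision.get_image('scene');T=vision.get_image('top')
fs=lambda u,v:(100+u/4.6,205+v/4.6); ft=lambda u,v:(90+u/4.6,160+v/4.6)
for n,a,b in [('handletop',(371,127),(288,268)),('hub',(293,215),(232,240)),('redvial',(424,285),(298,346)),('bluevial',(401,180),(352,225))]:
    print(n,*tri([ray(S,*fs(*a)),ray(T,*ft(*b))]), atz(S,*fs(*a),.12),atz(T,*ft(*b),.12))
# guard rim / foot points
for n,p,z in [('edgeA',(398,172),.102),('edgeB',(165,402),.102),('foot_bottom',(268,428),0.012),('foot_right',(432,262),.012)]: print(n,atz(T,*ft(*p),z))
for n,p,z in [('edgeA',(415,100),.102),('edgeB',(305,378),.102),('L',(88,265),.102)]: print(n,atz(S,*fs(*p),z))
# tray corners by bbox
for im,bb in [(S,[261,199,328,240]),(T,[253,205,311,248])]:
    print(atz(im,(bb[0]+bb[2])/2,(bb[1]+bb[3])/2,.01))
```

```text
handletop [0.47184073 0.22977199 0.16289219] [np.float64(0.005783147068953302), np.float64(0.005783147068953401)] [0.52290264 0.21161809 0.12      ] [0.47532151 0.23657215 0.12      ]
hub [0.50036474 0.28051681 0.10726851] [np.float64(0.0013671942012858952), np.float64(0.0013671942012858634)] [0.48875618 0.28629154 0.12      ] [0.49702903 0.27557977 0.12      ]
redvial [0.42750552 0.24215621 0.07586149] [np.float64(0.0006169098209486173), np.float64(0.000616909820948498)] [0.38981656 0.26135767 0.12      ] [0.42147587 0.23013857 0.12      ]
bluevial [0.51175292 0.20269626 0.07638506] [np.float64(0.0010189516268711682), np.float64(0.0010189516268710752)] [0.4697444  0.22428974 0.12      ] [0.50254709 0.19189679 0.12      ]
edgeA [0.54174935 0.16308475 0.102     ]
edgeB [0.39012543 0.32833975 0.102     ]
foot_bottom [0.37605779 0.28145564 0.012     ]
foot_right [0.49209373 0.15709367 0.012     ]
edgeA [0.54461427 0.1675563  0.102     ]
edgeB [0.39378553 0.33755925 0.102     ]
L [0.55388022 0.38654895 0.102     ]
[ 0.42382356 -0.16564934  0.01      ]
[ 0.43949609 -0.17422416  0.01      ]
```

Run:
```python
from h import *
S=vision.get_image('scene');T=vision.get_image('top')
ax=np.array([.499,.280]); out=[]
for im,(u0,v0,u1,v1) in [(S,(112,215,202,300)),(T,(98,170,188,255))]:
    c=im['color'][v0:v1,u0:u1].astype(float); c=np.clip((c-90)*1.7,0,255).astype(np.uint8); k=4.4
    c=cv2.resize(c,None,fx=k,fy=k,interpolation=2)
    for a,l in [(351.8,'A'),(63.8,'B'),(135.8,'C')]:
        q=np.deg2rad(a); m=ax+.078*np.array([np.cos(q),np.sin(q)])
        for r,z,col in [(.026,.088,(0,0,255)),(.024,.073,(255,0,0))]:
            P=[(np.array(proj(im,[m[0]+r*np.cos(t),m[1]+r*np.sin(t),z]))-[u0,v0])*k for t in np.linspace(0,6.28,14)]
            for p in P: cv2.circle(c,tuple(np.int32(p)),1,col,-1)
        cv2.putText(c,l,tuple(np.int32(P[0])),0,.5,(0,128,0),1)
    out.append(c)
cv2.imwrite('pics/c2.png',np.hstack(out))
```

```text
(no output)
```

View pics/c2.png

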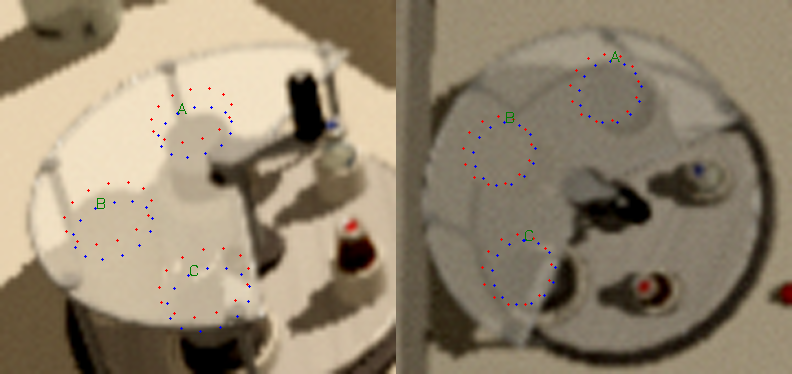

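```bash
cat >> h.py <<'E'
def to(wps,start=None):
    "wps: list of (x,y,z,yawdeg of tool x); prints increments from current (or given) pose, tool frame"
    s=ctrl.get_state(); p=np.array(s['position']); M=R.from_rotvec(s['tool_rot']).as_matrix()
    print('t',round(s['time'],2),'p',p.round(4),'yaw',np.rad2deg(np.arctan2(M[1,0],M[0,0])).round(1),'tilt',M[:,2].round(3),'F',np.round(s['ft_force'],1),'g',s['grip_width'],s['grip_force'])
    for x,y,z,w in wps:
        w=np.deg2rad(w); X=np.array([np.cos(w),np.sin(w),0]); Z=np.array([0,0,-1.]); N=np.c_[X,np.cross(Z,X),Z]
        print((M.T@(np.array([x,y,z])-p)*1000).round(1), R.from_matrix(M.T@N).as_rotvec().round(3))
E
python3 -c "
from h import *
to([(.45,-.25,.25,42),(.43,0,.25,42),(.42,.1,.25,42)])"
```

```text
t 1.4 p [ 0.1714 -0.627   0.2226] yaw 15.3 tilt [ 0. -0. -1.] F [ 0.3 -0.2 -0. ] g 1.0015407904716251 0.0
[ 368.2 -290.2  -27.4] [ 0.     0.    -0.466]
[ 414.8 -536.6  -27.5] [ 0.     0.    -0.466]
[ 431.5 -635.7  -27.5] [ 0.     0.    -0.466]
```

{"method": "jog_arm", "body": {"increments": [{"tx":33,"ty":-26,"tz":-15,"wz":0},{"tx":66,"ty":-51,"tz":-27,"wz":0},{"tx":98,"ty":-77,"tz":-27,"wz":0},{"tx":131,"ty":-103,"tz":-27},{"tx":163,"ty":-129,"tz":-27}]}}

```text
validation failed for argument at $.in...
```

{"method": "jog_arm", "body": {"increments": [{"tx":33,"ty":-26},{"tx":66,"ty":-51},{"tx":98,"ty":-77},{"tx":131,"ty":-103},{"tx":163,"ty":-129}]}}

```text
validation failed for argument at $.in...
```

{"method": "jog_arm", "body": {"increments": [{"tx":28,"ty":-21,"wz":-0.1},{"tx":42,"ty":-55,"wz":-0.2},{"tx":51,"ty":-94,"wz":-0.3},{"tx":59,"ty":-134,"wz":-0.4},{"tx":67,"ty":-174,"wz":-0.466}]}}

```text
validation failed for argument at $.in...
```

{"method": "jog_arm", "body": {"increments": [{"tx":33,"ty":-26,"tz":-15,"wx":0,"wy":0,"wz":0,"gripper":1},{"tx":66,"ty":-51,"tz":-27,"wx":0,"wy":0,"wz":0,"gripper":1},{"tx":98,"ty":-77,"tz":-27,"wx":0,"wy":0,"wz":0,"gripper":1},{"tx":131,"ty":-103,"tz":-27,"wx":0,"wy":0,"wz":0,"gripper":1},{"tx":163,"ty":-129,"tz":-27,"wx":0,"wy":0,"wz":0,"gripper":1}]}}

```text
time: 1.82
position: [0.2935, -0.4611, 0.2501]
tool_rot: [3.113, 0.417, 0.001]
ft_force: [0.1, -0.7, 0.9]
grip_width: 1.001
grip_force: 0.0
```

{"method": "jog_arm", "body": {"increments": [{"tx":33,"ty":-26,"tz":0,"wx":0,"wy":0,"wz":0,"gripper":1},{"tx":66,"ty":-51,"tz":0,"wx":0,"wy":0,"wz":0,"gripper":1},{"tx":98,"ty":-77,"tz":0,"wx":0,"wy":0,"wz":0,"gripper":1},{"tx":131,"ty":-103,"tz":0,"wx":0,"wy":0,"wz":0,"gripper":1},{"tx":163,"ty":-129,"tz":0,"wx":0,"wy":0,"wz":0,"gripper":1}]}}

```text
time: 2.23
position: [0.4165, -0.2934, 0.2499]
tool_rot: [3.113, 0.417, 0.001]
ft_force: [1.3, -0.8, -0.6]
grip_width: 0.999
grip_force: 0.0
```

{"method": "jog_arm", "body": {"increments": [{"tx":28,"ty":-21,"tz":0,"wx":0,"wy":0,"wz":-0.1,"gripper":1},{"tx":42,"ty":-55,"tz":0,"wx":0,"wy":0,"wz":-0.2,"gripper":1},{"tx":51,"ty":-94,"tz":0,"wx":0,"wy":0,"wz":-0.3,"gripper":1},{"tx":59,"ty":-134,"tz":0,"wx":0,"wy":0,"wz":-0.4,"gripper":1},{"tx":67,"ty":-174,"tz":0,"wx":0,"wy":0,"wz":-0.466,"gripper":1}]}}

```text
time: 2.65
position: [0.4341, -0.1077, 0.2495]
tool_rot: [2.93, 1.132, 0.0]
ft_force: [1.2, 1.1, 0.2]
grip_width: 0.999
grip_force: 0.0
```

```bash
python3 -c "
from h import *
im=vision.get_image('wrist'); E=np.array(im['extrinsics']); print((-E[:3,:3].T@E[:3,3]).round(3),E[:3,:3].round(2).tolist(),im['fx'])
ax=np.array([.499,.28]); print(proj(im,[.477,.235,.15]),proj(im,[.555,.226,.08]),[d for d in vision.spot_in('wrist','gauze_roll')],vision.spot_in('wrist','handle'),vision.spot_in('wrist','tray'))
cv2.imwrite('pics/w0.png',im['color'])
to([(.43,.1,.25,42)])"
```

```text
[ 0.492 -0.054  0.411] [[0.67, -0.74, -0.0], [-0.71, -0.64, 0.29], [-0.21, -0.19, -0.96]] 271.11497604394305
(np.float64(-16.088369215090438), np.float64(-105.87615196826587)) (np.float64(89.03730891825751), np.float64(-122.07555869723976)) [] [{'bbox': [8.0, 2.1, 117.7, 24.9], 'conf': 0.73}] [{'bbox': [211.4, 116.6, 358.2, 256.6], 'conf': 0.95}]
t 2.85 p [ 0.4345 -0.109   0.25  ] yaw 42.1 tilt [ 0.001 -0.002 -1.   ] F [ 0.6 -0.2  0.3] g 0.9988569634576127 0.0
[ 136.7 -158.1   -0.4] [0.002 0.001 0.002]
```

View pics/w0.png

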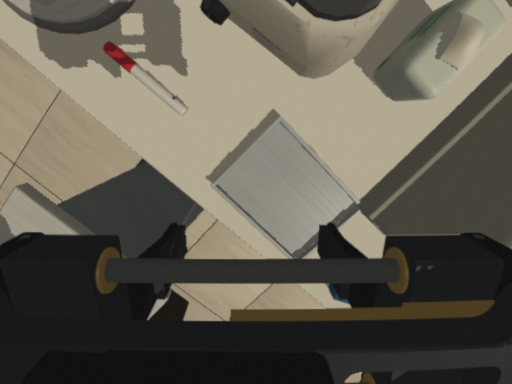

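The wrist view shows the tray with corners at about (278,110), (210,182), (357,203) and (295,258), the marker at (145,78), and the carousel only at the top left edge.

{"method": "jog_arm", "body": {"increments": [{"tx":27,"ty":-31,"tz":-4,"wx":0,"wy":0,"wz":0,"gripper":1},{"tx":54,"ty":-62,"tz":-8,"wx":0,"wy":0,"wz":0,"gripper":1},{"tx":80,"ty":-92,"tz":-10,"wx":0,"wy":0,"wz":0,"gripper":1},{"tx":107,"ty":-123,"tz":-10,"wx":0,"wy":0,"wz":0,"gripper":1},{"tx":133,"ty":-155,"tz":-10,"wx":0,"wy":0,"wz":0,"gripper":1}]}}

```text
time: 3.27
position: [0.4302, 0.0945, 0.2599]
tool_rot: [2.935, 1.119, 0.002]
ft_force: [1.9, -0.4, 0.4]
grip_width: 1.001
grip_force: 0.0
```

```bash
python3 -c "
from h import *
im=vision.get_image('wrist')
print(proj(im,[.477,.235,.166]))
for t in ['gauze_roll','jar_1','vial_1','handle','crank_hub','carousel','stand']: print(t,[(np.round(d['bbox']).astype(int).tolist(),round(d['conf'],2)) for d in vision.spot_in('wrist',t)][:3])
cv2.imwrite('pics/w1.png',im['color'])
to([(.477,.235,.23,42)])"
```

```text
(np.float64(167.033058441097), np.float64(53.462768326408224))
gauze_roll []
jar_1 [([110, 36, 140, 61], 0.6)]
vial_1 [([223, 60, 241, 78], 0.64), ([154, 87, 176, 110], 0.62)]
handle [([100, 3, 263, 126], 0.92)]
crank_hub [([104, 0, 265, 124], 0.98)]
carousel [([103, 0, 264, 125], 0.93)]
stand [([53, 0, 281, 132], 0.72)]
t 3.67 p [0.43   0.0923 0.2594] yaw 41.8 tilt [-0.  0. -1.] F [-0.1  1.2  0.3] g 1.0019500757555668 0.0
[130.1 -75.1  29.4] [-0.     0.    -0.004]
```

View pics/w1.png

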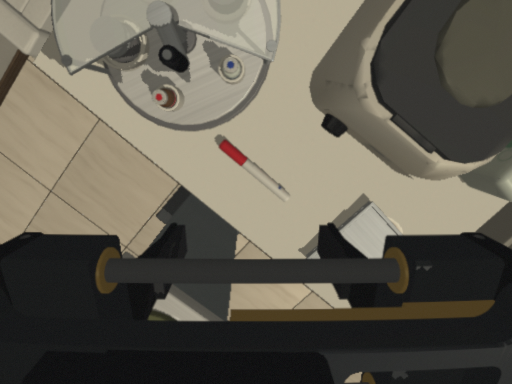

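The wrist view shows the handle top at (167,53), as predicted, a dark jar at (125,48) and the vials at (165,97) and (231,68). The device lies right of the carousel, with its edge at (313,85).

```bash
python3 -c "
from h import *
S=vision.get_image('scene');T=vision.get_image('top');W=vision.get_image('wrist')
print('dev base',atz(S,200,233.5,0), 'W',[atz(W,313,85,z).round(3) for z in (0,.1,.2)])
print('T knob',tri([ray(T,90+560/4.6,160+170/4.6),ray(S,100+553/4.6,205+75/4.6),ray(W,333,125)]))
print('handle',tri([ray(W,168,52),ray(T,152.6,218.3)]))
for d in vision.spot_in('top','tray')+vision.spot_in('scene','tray'): b=d['bbox']; print(d['conf'],b)
c=S['color'][150:330,90:350]; cv2.imwrite('pics/s2.png',cv2.resize(c,None,fx=3,fy=3,interpolation=2))
"
```

```text
dev base [0.6014096  0.10688502 0.        ] W [array([0.576, 0.105, 0.   ]), array([0.556, 0.115, 0.1  ]), array([0.535, 0.125, 0.2  ])]
T knob (array([0.54747676, 0.05565076, 0.05564045]), [np.float64(0.001494884762932367), np.float64(0.0012719367472107117), np.float64(0.00024837892605228867)])
handle (array([0.47469303, 0.23812643, 0.13564536]), [np.float64(0.005830743096760115), np.float64(0.005830743096760186)])
0.64 [253.9, 205.3, 311.9, 249.6]
0.65 [261.6, 198.9, 329.4, 241.1]
```

View pics/s2.png

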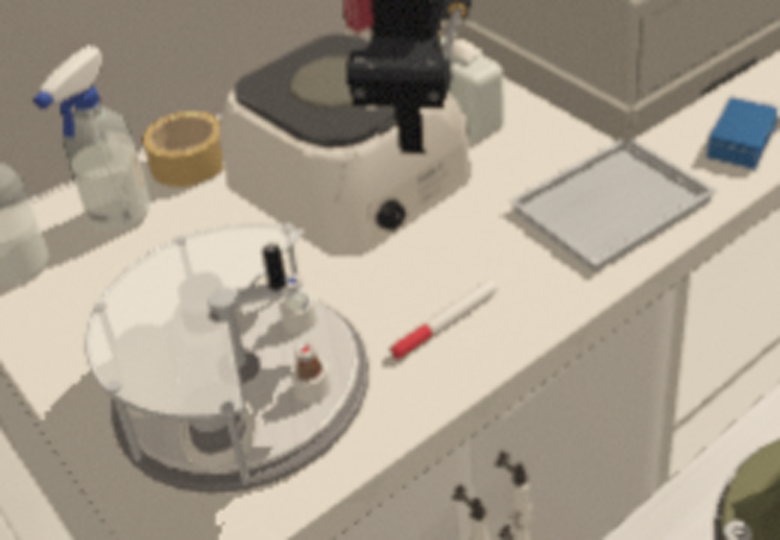

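Scene: the device is about 0.14 m tall and clear of the path. The handle top is free from above.

{"method": "jog_arm", "body": {"increments": [{"tx":30,"ty":-17,"tz":5,"wx":0,"wy":0,"wz":0,"gripper":1},{"tx":60,"ty":-35,"tz":15,"wx":0,"wy":0,"wz":0,"gripper":1},{"tx":95,"ty":-55,"tz":25,"wx":0,"wy":0,"wz":0,"gripper":0.9},{"tx":130,"ty":-75,"tz":40,"wx":0,"wy":0,"wz":0,"gripper":0.7},{"tx":130,"ty":-75,"tz":50,"wx":0,"wy":0,"wz":0,"gripper":0.6}]}}

```text
time: 4.33
position: [0.4756, 0.2447, 0.2073]
tool_rot: [-2.919, -1.133, 0.001]
ft_force: [-0.8, -0.6, -0.1]
grip_width: 0.854
grip_force: 0.0
```

```bash
python3 -c "
from h import *
im=vision.get_image('wrist')
for t in ['gauze_roll','jar_1','vial_1','handle']: print(t,[(np.round(d['bbox']).astype(int).tolist(),round(d['conf'],2)) for d in vision.spot_in('wrist',t)][:3])
c=np.clip(im['color'].astype(float)*1.2-20,0,255).astype(np.uint8)
for a in (351.8,63.8):
    q=np.deg2rad(a); m=[.499+.078*np.cos(q),.28+.078*np.sin(q)]
    for t in np.linspace(0,6.28,16): cv2.circle(c,tuple(np.int32(proj(im,[m[0]+.026*np.cos(t),m[1]+.026*np.sin(t),.088]))),1,(0,0,255),-1)
print(proj(im,[.477,.235,.166]))
cv2.imwrite('pics/w2.png',c)
to([(.477,.235,.135,42)])"
```

```text
gauze_roll []
jar_1 []
vial_1 [([286, 175, 311, 197], 0.92), ([220, 199, 238, 225], 0.56)]
handle [([174, 138, 319, 231], 0.68), ([289, 174, 314, 196], 0.2)]
(np.float64(263.06050825506765), np.float64(221.3192329503604))
t 4.58 p [0.4765 0.2358 0.2101] yaw 41.9 tilt [ 0.001 -0.001 -1.   ] F [ 0.2  0.8 -0.2] g 0.6491375219777952 0.0
[-0.1  0.8 75.1] [ 0.002  0.    -0.002]
```

View pics/w2.png

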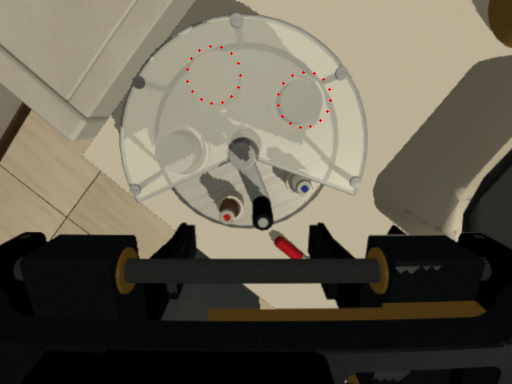

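The wrist view shows the knob top at (263,217), a grey lid-like disc at A (302,100), a ringed disc at C (182,150) and only uniform white at B (214,75). I need a contrast crop to decide which one is the roll.

```bash
python3 -c "
from h import *
im=vision.get_image('wrist'); g=im['color'][10:235,110:380].astype(np.uint8)
L=cv2.cvtColor(g,cv2.COLOR_BGR2LAB); L[...,0]=cv2.createCLAHE(6,(4,4)).apply(L[...,0]); o=cv2.resize(cv2.cvtColor(L,cv2.COLOR_LAB2BGR),None,fx=2.9,fy=2.6,interpolation=2)
cv2.imwrite('pics/w3.png',o)
for n,(u,v) in dict(A=(300,100),B=(214,75),C=(182,150)).items(): print(n,im['color'][v-8:v+8,u-8:u+8].reshape(-1,3).mean(0))
"
```

```text
A [137.171875   151.63671875 154.6484375 ]
B [142.06640625 159.59765625 163.87890625]
C [140.98046875 155.39453125 159.23828125]
```

View pics/w3.png

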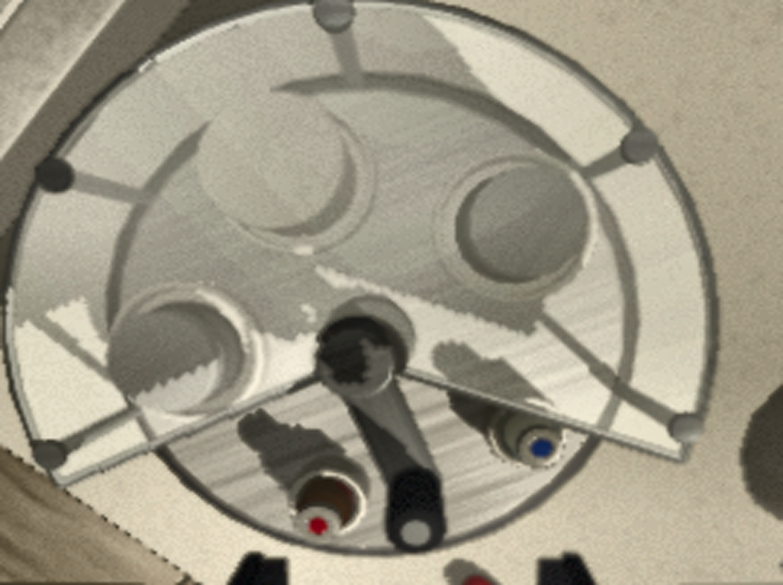

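The roll is in cup B, crop (278,165): a larger white top without a lid. A and C carry grey lids. The turn is about +158° counter-clockwise. Next I descend onto the handle.

{"method": "jog_arm", "body": {"increments": [{"tx":0,"ty":1,"tz":30,"wx":0,"wy":0,"wz":0,"gripper":0.6},{"tx":0,"ty":1,"tz":55,"wx":0,"wy":0,"wz":0,"gripper":0.5},{"tx":0,"ty":1,"tz":74,"wx":0,"wy":0,"wz":0,"gripper":0.4},{"tx":0,"ty":1,"tz":74,"wx":0,"wy":0,"wz":0,"gripper":0.3},{"tx":0,"ty":1,"tz":74,"wx":0,"wy":0,"wz":0,"gripper":0.1}], "grip_force": 8}}

```text
time: 5.05
position: [0.477, 0.2351, 0.1363]
tool_rot: [2.933, 1.122, 0.0]
ft_force: [0.2, 0.2, 0.4]
grip_width: 0.381
grip_force: 0.0
```

{"method": "jog_arm", "body": {"increments": [{"tx":0,"ty":0,"tz":0,"wx":0,"wy":0,"wz":0,"gripper":0.1},{"tx":0,"ty":0,"tz":0,"wx":0,"wy":0,"wz":0,"gripper":0.1},{"tx":0,"ty":0,"tz":0,"wx":0,"wy":0,"wz":0,"gripper":0.1},{"tx":0,"ty":0,"tz":0,"wx":0,"wy":0,"wz":0,"gripper":0.1},{"tx":0,"ty":0,"tz":0,"wx":0,"wy":0,"wz":0,"gripper":0.1}]}}

```text
time: 5.47
position: [0.478, 0.2365, 0.1374]
tool_rot: [2.932, 1.124, 0.004]
ft_force: [-0.5, -1.2, 7.1]
grip_width: 0.207
grip_force: 8.0
```

```bash
python3 -c "
from h import *
S=vision.get_image('scene')
W=cv2.imread('pics/w3.png')
im=vision.get_image('wrist')
fw=lambda u,v:(110+u/2.9,10+v/2.6)
hub=atz(im,*fw(357,365),.121)  # approx, camera moved; check only
to([(.477,.235,.135,42)])
# gauze estimates from old images
T=vision.get_image('top')
ax=np.array([.499,.28]); th=np.deg2rad(np.arange(243.8,403,13.2)); s=ctrl.get_state(); p=np.array(s['position'])[:2]; d=p-ax; print('crank',np.rad2deg(np.arctan2(*d[::-1]))+360,np.linalg.norm(d))
cv2.imwrite('pics/w4.png',im['color'])
"
```

```text
t 5.57 p [0.478  0.2365 0.1375] yaw 42.0 tilt [ 0.003 -0.    -1.   ] F [-0.2 -3.2  6.9] g 0.20560404797510715 8.000250610057265
[-1.8  0.4  2.5] [ 0.002 -0.002 -0.001]
crank 244.28138431412927 0.048345231404736684
```

```bash
python3 -c "
import numpy as np
f=lambda t:50*np.array([np.cos(np.deg2rad(t-42)),np.cos(np.deg2rad(t-312))])
def call(s,l): print(s,[(f(s+a)-f(s)).round(1).tolist() for a in l])
s=244; call(s,[2,5,9,13,17]); s+=17
for i in range(6): call(s,[4,8,12,16,20]); s+=20
"
```

```text
244 [[0.7, 1.6], [1.8, 4.0], [3.5, 7.0], [5.4, 9.9], [7.5, 12.7]]
261 [[2.3, 2.6], [4.8, 5.1], [7.4, 7.4], [10.2, 9.5], [13.1, 11.4]]
281 [[3.1, 1.7], [6.2, 3.2], [9.5, 4.4], [12.8, 5.4], [16.2, 6.2]]
301 [[3.4, 0.5], [6.9, 0.9], [10.4, 0.9], [13.9, 0.7], [17.4, 0.3]]
321 [[3.4, -0.7], [6.8, -1.6], [10.1, -2.7], [13.3, -4.1], [16.4, -5.7]]
341 [[3.0, -1.8], [5.9, -3.8], [8.6, -6.0], [11.1, -8.4], [13.5, -10.9]]
361 [[2.2, -2.7], [4.2, -5.6], [6.0, -8.6], [7.6, -11.7], [8.9, -14.9]]
```

{"method": "jog_arm", "body": {"increments": [{"tx":0,"ty":0,"tz":-1,"wx":0,"wy":0,"wz":0,"gripper":0.1},{"tx":0,"ty":0,"tz":-2,"wx":0,"wy":0,"wz":0,"gripper":0.1},{"tx":0,"ty":0,"tz":-2,"wx":0,"wy":0,"wz":0,"gripper":0.1},{"tx":0,"ty":0,"tz":-2,"wx":0,"wy":0,"wz":0,"gripper":0.1},{"tx":0,"ty":0,"tz":-2,"wx":0,"wy":0,"wz":0,"gripper":0.1}]}}

```text
time: 6.03
position: [0.4768, 0.2369, 0.1376]
tool_rot: [-2.932, -1.126, -0.001]
ft_force: [0.6, 1.8, -1.9]
grip_width: 0.201
grip_force: 8.0
```

{"method": "jog_arm", "body": {"increments": [{"tx":0.7,"ty":1.6,"tz":0,"wx":0,"wy":0,"wz":0,"gripper":0.1},{"tx":1.8,"ty":4,"tz":0,"wx":0,"wy":0,"wz":0,"gripper":0.1},{"tx":3.5,"ty":7,"tz":0,"wx":0,"wy":0,"wz":0,"gripper":0.1},{"tx":5.4,"ty":9.9,"tz":0,"wx":0,"wy":0,"wz":0,"gripper":0.1},{"tx":7.5,"ty":12.7,"tz":0,"wx":0,"wy":0,"wz":0,"gripper":0.1}]}}

```text
time: 6.45
position: [0.4911, 0.2319, 0.1376]
tool_rot: [-2.933, -1.125, 0.0]
ft_force: [-0.4, 1.2, 0.4]
grip_width: 0.204
grip_force: 8.0
```

{"method": "jog_arm", "body": {"increments": [{"tx":2.3,"ty":2.6,"tz":0,"wx":0,"wy":0,"wz":0,"gripper":0.1},{"tx":4.8,"ty":5.1,"tz":0,"wx":0,"wy":0,"wz":0,"gripper":0.1},{"tx":7.4,"ty":7.4,"tz":0,"wx":0,"wy":0,"wz":0,"gripper":0.1},{"tx":10.2,"ty":9.5,"tz":0,"wx":0,"wy":0,"wz":0,"gripper":0.1},{"tx":13.1,"ty":11.4,"tz":0,"wx":0,"wy":0,"wz":0,"gripper":0.1}]}}

```text
time: 6.87
position: [0.5086, 0.2318, 0.1375]
tool_rot: [2.933, 1.125, -0.001]
ft_force: [-1.1, -0.1, 1.9]
grip_width: 0.202
grip_force: 8.0
```

Forces are low; continuing.

{"method": "jog_arm", "body": {"increments": [{"tx":3.1,"ty":1.7,"tz":0,"wx":0,"wy":0,"wz":0,"gripper":0.1},{"tx":6.2,"ty":3.2,"tz":0,"wx":0,"wy":0,"wz":0,"gripper":0.1},{"tx":9.5,"ty":4.4,"tz":0,"wx":0,"wy":0,"wz":0,"gripper":0.1},{"tx":12.8,"ty":5.4,"tz":0,"wx":0,"wy":0,"wz":0,"gripper":0.1},{"tx":16.2,"ty":6.2,"tz":0,"wx":0,"wy":0,"wz":0,"gripper":0.1}]}}

```text
time: 7.28
position: [0.5252, 0.2378, 0.1376]
tool_rot: [2.932, 1.124, 0.0]
ft_force: [0.1, -3.4, 2.6]
grip_width: 0.201
grip_force: 8.0
```

{"method": "jog_arm", "body": {"increments": [{"tx":3.4,"ty":0.5,"tz":0,"wx":0,"wy":0,"wz":0,"gripper":0.1},{"tx":6.9,"ty":0.9,"tz":0,"wx":0,"wy":0,"wz":0,"gripper":0.1},{"tx":10.4,"ty":0.9,"tz":0,"wx":0,"wy":0,"wz":0,"gripper":0.1},{"tx":13.9,"ty":0.7,"tz":0,"wx":0,"wy":0,"wz":0,"gripper":0.1},{"tx":17.4,"ty":0.3,"tz":0,"wx":0,"wy":0,"wz":0,"gripper":0.1}]}}

```text
time: 7.7
position: [0.5387, 0.2494, 0.1376]
tool_rot: [2.932, 1.124, 0.002]
ft_force: [4.4, -4.5, 1.8]
grip_width: 0.205
grip_force: 8.0
```

{"method": "jog_arm", "body": {"increments": [{"tx":3.4,"ty":-0.7,"tz":0,"wx":0,"wy":0,"wz":0,"gripper":0.1},{"tx":6.8,"ty":-1.6,"tz":0,"wx":0,"wy":0,"wz":0,"gripper":0.1},{"tx":10.1,"ty":-2.7,"tz":0,"wx":0,"wy":0,"wz":0,"gripper":0.1},{"tx":13.3,"ty":-4.1,"tz":0,"wx":0,"wy":0,"wz":0,"gripper":0.1},{"tx":16.4,"ty":-5.7,"tz":0,"wx":0,"wy":0,"wz":0,"gripper":0.1}]}}

```text
time: 8.12
position: [0.5475, 0.2651, 0.1376]
tool_rot: [2.933, 1.124, 0.004]
ft_force: [3.9, -3.4, 1.8]
grip_width: 0.206
grip_force: 8.0
```

{"method": "jog_arm", "body": {"increments": [{"tx":3,"ty":-1.8,"tz":0,"wx":0,"wy":0,"wz":0,"gripper":0.1},{"tx":5.9,"ty":-3.8,"tz":0,"wx":0,"wy":0,"wz":0,"gripper":0.1},{"tx":8.6,"ty":-6,"tz":0,"wx":0,"wy":0,"wz":0,"gripper":0.1},{"tx":11.1,"ty":-8.4,"tz":0,"wx":0,"wy":0,"wz":0,"gripper":0.1},{"tx":13.5,"ty":-10.9,"tz":0,"wx":0,"wy":0,"wz":0,"gripper":0.1}]}}

```text
time: 8.53
position: [0.5501, 0.2831, 0.1376]
tool_rot: [-2.933, -1.125, -0.005]
ft_force: [4.1, -1.0, -0.2]
grip_width: 0.203
grip_force: 8.0
```

{"method": "jog_arm", "body": {"increments": [{"tx":2.2,"ty":-2.7,"tz":0,"wx":0,"wy":0,"wz":0,"gripper":0.1},{"tx":4.2,"ty":-5.6,"tz":0,"wx":0,"wy":0,"wz":0,"gripper":0.1},{"tx":6,"ty":-8.6,"tz":0,"wx":0,"wy":0,"wz":0,"gripper":0.1},{"tx":7.6,"ty":-11.7,"tz":0,"wx":0,"wy":0,"wz":0,"gripper":0.1},{"tx":8.9,"ty":-14.9,"tz":0,"wx":0,"wy":0,"wz":0,"gripper":0.1}]}}

```text
time: 8.95
position: [0.5461, 0.3009, 0.1376]
tool_rot: [-2.931, -1.125, -0.004]
ft_force: [4.7, 0.1, -0.2]
grip_width: 0.203
grip_force: 8.0
```

```bash
python3 -c "
from h import *
to([])
from scipy.optimize import least_squares
P=np.array([[.4768,.2369],[.4911,.2319],[.5086,.2318],ctrl.get_state()['position'][:2]])
for n in ['scene','top']:
    im=vision.get_image(n); cv2.imwrite(f'pics/{n}3.png',im['color'])
    for t in ['gauze_roll','vial_1','jar_1']: print(n,t,[(np.round(d['bbox'],1).tolist(),round(d['conf'],2)) for d in vision.spot_in(n,t)][:3])
"
```

```text
t 8.95 p [0.5461 0.3009 0.1376] yaw 42.0 tilt [ 0.002  0.003 -1.   ] F [ 4.7  0.1 -0.2] g 0.2033706463693117 7.999821910634637
scene gauze_roll [([184.2, 256.1, 202.2, 290.4], 0.96), ([131.3, 232.7, 204.8, 308.8], 0.22)]
scene vial_1 []
scene jar_1 [([180.5, 240.3, 200.7, 262.5], 0.83)]
top gauze_roll []
top vial_1 [([192.6, 231.6, 228.3, 238.1], 0.48)]
top jar_1 [([132.6, 201.6, 182.6, 248.6], 0.55), ([161.5, 205.1, 177.1, 219.5], 0.52)]
```

```bash
python3 -c "
from h import *
from scipy.optimize import least_squares
P=np.array([(.4768,.2369),(.4911,.2319),(.5086,.2318),(.5252,.2378),(.5387,.2494),(.5475,.2651),(.5501,.2831),(.5461,.3009)])
r=least_squares(lambda q:np.hypot(*(P-q[:2]).T)-.05,[.5,.28]); ax=r.x; print(ax,(r.fun*1e3).round(1))
a=np.rad2deg(np.arctan2(*(P-ax).T[::-1]))%360; print(a.round(1))
S=vision.get_image('scene');T=vision.get_image('top')
# roll: fit angle to scene bbox
def bb(im,m):
    q=np.array([proj(im,[m[0]+.026*np.cos(t),m[1]+.026*np.sin(t),z]) for z in (.0395,.088) for t in np.linspace(0,6.28,40)]); return np.r_[q.min(0),q.max(0)]
b=np.array([184.2,256.1,202.2,290.4])
for t in range(190,215,3):
    m=ax+.078*np.array([np.cos(np.deg2rad(t)),np.sin(np.deg2rad(t))]); print(t,(bb(S,m)-b).round(1))
# opening fits: show predicted guard outline
o=[]
for im,(u0,v0,u1,v1) in [(S,(112,215,222,325)),(T,(98,170,198,270))]:
    k=3.6 if im is S else 3.9; c=cv2.resize(im['color'][v0:v1,u0:u1],None,fx=k,fy=k,interpolation=2)
    for w in (-68,68):
        q=np.deg2rad(222+w)
        for rr in (.03,.06,.09,.12):
            p=(np.array(proj(im,[ax[0]+rr*np.cos(q),ax[1]+rr*np.sin(q),.102]))-[u0,v0]+.5)*k; cv2.circle(c,tuple(np.int32(p)),2,(0,0,255),-1)
    o.append(c[:389])
cv2.imwrite('pics/e.png',np.hstack(o))
"
```

```text
[0.50013729 0.28110421] [-0.   0.   0.   0.  -0.1 -0.   0.   0. ]
[242.2 259.6 279.7 300.1 320.6 341.3   2.3  23.3]
190 [-9.5  6.3 -5.5 -0.9]
193 [-8.3  5.4 -4.4 -1.9]
196 [-7.3  4.4 -3.5 -2.9]
199 [-6.2  3.5 -2.5 -4. ]
202 [-5.3  2.5 -1.7 -5. ]
205 [-4.4  1.5 -0.9 -6.1]
208 [-3.6  0.5 -0.2 -7.3]
211 [-2.9 -0.6  0.4 -8.4]
214 [-2.2 -1.6  1.  -9.5]
```

View pics/e.png

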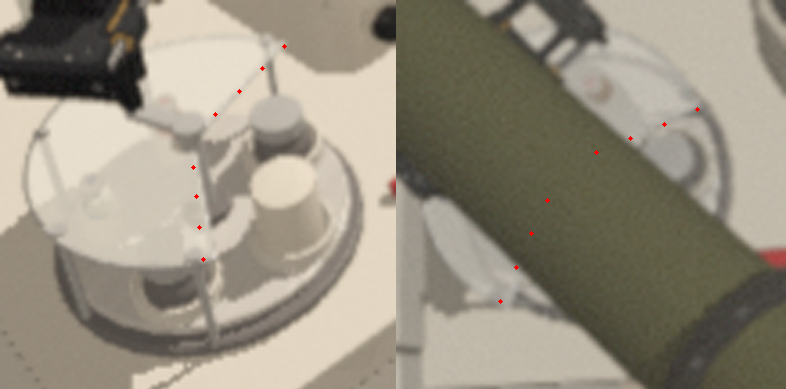

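Scene (left): the roll now stands in the opening at (285,205) in the crop, with a jar beside it at (275,120). The predicted opening edges fit to about 1 px. The roll is at 203° and the opening at 222°, so I turn 19° more.

```bash
python3 -c "
import numpy as np
f=lambda t:50*np.array([np.cos(np.deg2rad(t-42)),np.cos(np.deg2rad(t-312))])
print([(f(23.3+a)-f(23.3)).round(1).tolist() for a in (4,8,12,16,19.1)])
"
```

```text
[[1.0, -3.3], [1.8, -6.7], [2.3, -10.2], [2.6, -13.7], [2.6, -16.4]]
```

{"method": "jog_arm", "body": {"increments": [{"tx":1,"ty":-3.3,"tz":0,"wx":0,"wy":0,"wz":0,"gripper":0.1},{"tx":1.9,"ty":-6.7,"tz":0,"wx":0,"wy":0,"wz":0,"gripper":0.1},{"tx":2.5,"ty":-10.2,"tz":0,"wx":0,"wy":0,"wz":0,"gripper":0.1},{"tx":3,"ty":-13.5,"tz":0,"wx":0,"wy":0,"wz":0,"gripper":0.1},{"tx":3,"ty":-16,"tz":0,"wx":0,"wy":0,"wz":0,"gripper":0.1}]}}

```text
time: 9.87
position: [0.5364, 0.3155, 0.1376]
tool_rot: [-2.93, -1.127, -0.003]
ft_force: [5.2, 2.7, -1.8]
grip_width: 0.203
grip_force: 8.0
```

{"method": "jog_arm", "body": {"increments": [{"tx":0,"ty":0,"tz":0,"wx":0,"wy":0,"wz":0,"gripper":0.1},{"tx":0,"ty":0,"tz":0,"wx":0,"wy":0,"wz":0,"gripper":0.1},{"tx":0,"ty":0,"tz":0,"wx":0,"wy":0,"wz":0,"gripper":0.1},{"tx":0,"ty":0,"tz":0,"wx":0,"wy":0,"wz":0,"gripper":0.1},{"tx":0,"ty":0,"tz":0,"wx":0,"wy":0,"wz":0,"gripper":0.1}]}}

```text
time: 10.28
position: [0.5357, 0.3162, 0.1377]
tool_rot: [-2.928, -1.127, -0.002]
ft_force: [2.8, 4.4, -2.2]
grip_width: 0.207
grip_force: 8.0
```

```bash
python3 -c "
from h import *
to([])
d=np.array(ctrl.get_state()['position'][:2])-[.50014,.2811]; print(np.rad2deg(np.arctan2(*d[::-1])),np.linalg.norm(d))"
```

```text
t 10.28 p [0.5357 0.3162 0.1377] yaw 42.1 tilt [-0.     0.004 -1.   ] F [ 2.8  4.4 -2.2] g 0.20691809619887946 7.999919228022918
44.57031144340286 0.04996607383256799
```

{"method": "jog_arm", "body": {"increments": [{"tx":-0.5,"ty":0.7,"tz":0,"wx":0,"wy":0,"wz":0,"gripper":0.1},{"tx":-1,"ty":1.4,"tz":0,"wx":0,"wy":0,"wz":0,"gripper":0.1},{"tx":-1,"ty":1.8,"tz":0,"wx":0,"wy":0,"wz":0,"gripper":0.1},{"tx":-1,"ty":1.8,"tz":0,"wx":0,"wy":0,"wz":0,"gripper":0.1},{"tx":-1,"ty":1.8,"tz":0,"wx":0,"wy":0,"wz":0,"gripper":0.1}]}}

```text
time: 10.7
position: [0.5371, 0.3146, 0.1377]
tool_rot: [-2.928, -1.127, -0.005]
ft_force: [4.9, 7.1, -3.1]
grip_width: 0.204
grip_force: 8.0
```

{"method": "jog_arm", "body": {"increments": [{"tx":0,"ty":0,"tz":0,"wx":0,"wy":0,"wz":0,"gripper":0.3},{"tx":0,"ty":0,"tz":0,"wx":0,"wy":0,"wz":0,"gripper":0.5},{"tx":0,"ty":0,"tz":-10,"wx":0,"wy":0,"wz":0,"gripper":0.6},{"tx":0,"ty":0,"tz":-40,"wx":0,"wy":0,"wz":0,"gripper":0.7},{"tx":0,"ty":0,"tz":-75,"wx":0,"wy":0,"wz":0,"gripper":1}]}}

```text
time: 11.12
position: [0.5351, 0.31, 0.2114]
tool_rot: [2.932, 1.126, -0.01]
ft_force: [0.5, -0.6, 0.9]
grip_width: 0.498
grip_force: 0.0
```

```bash
python3 -c "
from h import *
to([(.4425,.2285,.20,42.4),(.38,.173,.21,42)])"
```

```text
t 11.12 p [0.5351 0.31   0.2114] yaw 42.0 tilt [-0.006 -0.003 -1.   ] F [ 0.5 -0.6  0.9] g 0.49755025792075025 0.0
[-123.3   -1.4   12.2] [-0.002  0.006 -0.007]
[-206.9   -2.     2.8] [-0.002  0.006  0.   ]
```

{"method": "jog_arm", "body": {"increments": [{"tx":-35,"ty":0,"tz":-5,"wx":0,"wy":0,"wz":0,"gripper":1},{"tx":-75,"ty":0,"tz":-5,"wx":0,"wy":0,"wz":0,"gripper":1},{"tx":-115,"ty":0,"tz":-5,"wx":0,"wy":0,"wz":0,"gripper":1},{"tx":-150,"ty":0,"tz":-5,"wx":0,"wy":0,"wz":0,"gripper":1},{"tx":-175,"ty":0,"tz":-5,"wx":0,"wy":0,"wz":0,"gripper":1}]}}

```text
time: 11.53
position: [0.4042, 0.1928, 0.2168]
tool_rot: [2.932, 1.124, -0.005]
ft_force: [-0.3, 0.1, 0.1]
grip_width: 0.878
grip_force: 0.0
```

```bash
python3 -c "
from h import *
to([(.4425,.2285,.20,42.4)])
ims={n:vision.get_image(n) for n in ('wrist','scene','top')}
for n in ims:
    for t in ['gauze_roll','jar_1','vial_1']: print(n,t,[(np.round(d['bbox'],1).tolist(),round(d['conf'],2)) for d in vision.spot_in(n,t)][:2])
o=[];ax=np.array([.50014,.2811]); q=np.deg2rad(222.3); m=ax+.078*np.array([np.cos(q),np.sin(q)]); print(m)
for n,k in (('wrist',4),('scene',8)):
    im=ims[n]; u,v=np.int32(proj(im,[*m,.07])); h=200//k; u0=min(max(0,u-h),512-2*h);v0=max(0,v-h)
    c=cv2.resize(im['color'][v0:v0+2*h,u0:u0+2*h],(400,400),interpolation=2)
    P=[[m[0]+.026*np.cos(t),m[1]+.026*np.sin(t),z] for z in (.088,.04) for t in np.linspace(0,6.28,30)]
    P+=[[ax[0]+r*np.cos(q+w),ax[1]+r*np.sin(q+w),.102] for w in np.deg2rad([-68,68]) for r in (.02,.04,.06,.08,.1,.12)]
    for p in P: cv2.circle(c,tuple(np.int32((np.array(proj(im,p))-[u0,v0]+.5)*k)),1,(0,0,255),-1)
    o.append(c)
cv2.imwrite('pics/f.png',np.hstack(o))
"
```

```text
t 11.53 p [0.4042 0.1928 0.2168] yaw 42.0 tilt [-0.002 -0.002 -1.   ] F [-0.3  0.1  0.1] g 0.877618765183218 0.0
[52.4 -0.9 16.7] [-0.     0.003 -0.008]
wrist gauze_roll [([227.3, 116.5, 276.5, 161.9], 0.64)]
wrist jar_1 [([292.9, 76.1, 335.2, 109.3], 0.95), ([169.0, 82.9, 209.2, 111.9], 0.78)]
wrist vial_1 []
scene gauze_roll [([185.4, 252.2, 206.3, 282.1], 0.93)]
scene jar_1 [([176.1, 237.4, 194.2, 258.0], 0.8), ([156.9, 279.7, 178.6, 299.9], 0.77)]
scene vial_1 [([346.7, 179.0, 368.8, 195.1], 0.66)]
top gauze_roll [([155.0, 222.8, 174.5, 239.6], 0.59), ([120.7, 174.6, 185.4, 253.7], 0.4)]
top jar_1 []
top vial_1 [([115.9, 175.2, 185.7, 253.7], 0.32)]
[0.44244877 0.22860502]
```

View pics/f.png

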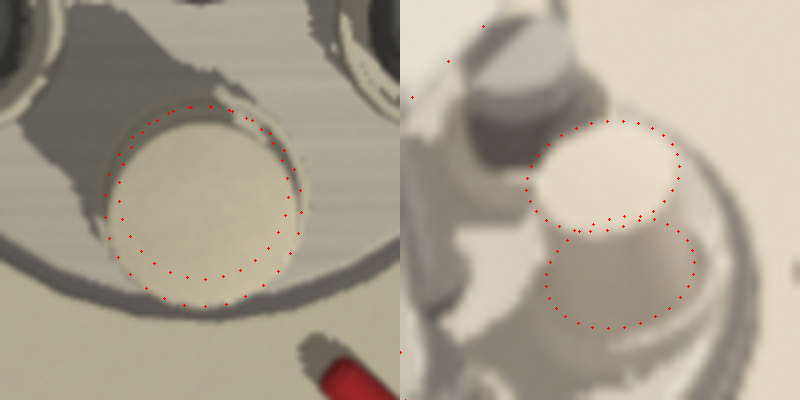

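Wrist (left) and scene (right) crops: the roll stands upright, centred at (203,214) in the wrist crop against a prediction of (203,206). That puts it within 2 mm, with the jars placed symmetrically on both sides.

```bash
python3 -c "
from h import *
s=ctrl.get_state(); W=vision.get_image('wrist'); S=vision.get_image('scene'); T=vision.get_image('top')
ax=np.array([.50014,.2811]); m=[.44245,.2286]
def off(im,k): u,v=np.int32(proj(im,[*m,.07])); h=200//k; return min(max(0,u-h),512-2*h),max(0,v-h)
a=off(W,4);b=off(S,8)
print('roll top',tri([ray(W,a[0]+203/4-.5,a[1]+214/4-.5),ray(S,b[0]+(607-400+0)/8-.5,b[1]+178/8-.5)]))
# opening from w3: extrinsics at that pose
Mc=np.eye(4);Mc[:3,:3]=R.from_rotvec(s['tool_rot']).as_matrix();Mc[:3,3]=s['position']
C=np.array(W['extrinsics'])@Mc  # tool->cam
w=np.deg2rad(41.9);X=np.array([np.cos(w),np.sin(w),0]);Z=np.array([0,0,-1.]);M=np.eye(4);M[:3,:3]=np.c_[X,np.cross(Z,X),Z];M[:3,3]=[.4765,.2358,.2101]
V=dict(W);V['extrinsics']=C@np.linalg.inv(M)
for n,p,z in [('L',(60,485),.102),('R',(683,457),.102),('Lmid',(190,430),.102),('Rmid',(540,413),.102),('post3',(640,145),.104),('post4',(335,12),.104)]:
    q=atz(V,110+p[0]/2.9-.5,10+p[1]/2.6-.5,z)[:2]-ax; print(n,np.rad2deg(np.arctan2(*q[::-1]))%360,np.linalg.norm(q))
# tray: rim corners from w0 (pose .4345,-.109,.25 yaw42.1)
w=np.deg2rad(42.1);X=np.array([np.cos(w),np.sin(w),0]);M[:3,:3]=np.c_[X,np.cross(Z,X),Z];M[:3,3]=[.4345,-.109,.25];V['extrinsics']=C@np.linalg.inv(M)
Q=np.array([atz(V,*p,.015)[:2] for p in [(278,110),(210,182),(295,258),(357,203)]]); print(Q.round(3),Q.mean(0))
to([(.441,.2275,.20,42.4)])
"
```

```text
roll top (array([0.44191228, 0.22797642, 0.0865137 ]), [np.float64(0.00024086696863381355), np.float64(0.00024086696863379016)])
L 157.50445128265076 0.1225610226207642
R 291.97542514535644 0.12113609630815657
Lmid 158.30224276992692 0.06816414262128687
Rmid 291.0242350926375 0.06620035636976836
post3 351.16113180204815 0.11502475437970218
post4 44.9032755701488 0.11452123828108839
[[ 0.52  -0.081]
 [ 0.375 -0.077]
 [ 0.369 -0.263]
 [ 0.502 -0.267]] [ 0.44155636 -0.17211053]
t 12.28 p [0.4071 0.1944 0.2173] yaw 42.0 tilt [-0.001  0.001 -1.   ] F [-0.1  0.3 -0.5] g 1.0008871694361465 0.0
[47.3 -1.8 17.3] [-0.001  0.    -0.007]
```

Roll top is at (0.442, 0.228, 0.0865), which matches the expected 0.088 height. The tray centre is about (0.441, -0.172). Now the grasp.

{"method": "jog_arm", "body": {"increments": [{"tx":25,"ty":-1,"tz":10,"wx":0,"wy":0,"wz":0,"gripper":1},{"tx":48,"ty":-1.7,"tz":30,"wx":0,"wy":0,"wz":0,"gripper":1},{"tx":48,"ty":-1.7,"tz":60,"wx":0,"wy":0,"wz":0,"gripper":1},{"tx":48,"ty":-1.7,"tz":85,"wx":0,"wy":0,"wz":0,"gripper":1},{"tx":48,"ty":-1.7,"tz":100,"wx":0,"wy":0,"wz":0,"gripper":1}]}}

```text
time: 12.7
position: [0.4402, 0.2273, 0.1146]
tool_rot: [-2.931, -1.126, 0.007]
ft_force: [-1.1, -1.0, 0.2]
grip_width: 1.002
grip_force: 0.0
```

```bash
python3 -c "
from h import *
to([(.4419,.228,.051,42.2)])"
```

```text
t 12.7 p [0.4402 0.2273 0.1146] yaw 42.0 tilt [-0.005  0.    -1.   ] F [-1.1 -1.   0.2] g 1.0018954276896677 0.0
[ 1.9  0.8 63.6] [-0.003  0.003 -0.003]
```

{"method": "jog_arm", "body": {"increments": [{"tx":0,"ty":0,"tz":15,"wx":0,"wy":0,"wz":0,"gripper":1},{"tx":0,"ty":0,"tz":32,"wx":0,"wy":0,"wz":0,"gripper":1},{"tx":0,"ty":0,"tz":50,"wx":0,"wy":0,"wz":0,"gripper":1},{"tx":0,"ty":0,"tz":63,"wx":0,"wy":0,"wz":0,"gripper":1},{"tx":0,"ty":0,"tz":63,"wx":0,"wy":0,"wz":0,"gripper":0.9}], "grip_force": 8}}

```text
time: 13.12
position: [0.4398, 0.2266, 0.052]
tool_rot: [-2.932, -1.125, 0.008]
ft_force: [-0.6, -0.7, 0.3]
grip_width: 0.972
grip_force: 0.0
```

{"method": "jog_arm", "body": {"increments": [{"tx":0,"ty":0,"tz":0,"wx":0,"wy":0,"wz":0,"gripper":0.8},{"tx":0,"ty":0,"tz":0,"wx":0,"wy":0,"wz":0,"gripper":0.7},{"tx":0,"ty":0,"tz":0,"wx":0,"wy":0,"wz":0,"gripper":0.65},{"tx":0,"ty":0,"tz":0,"wx":0,"wy":0,"wz":0,"gripper":0.5},{"tx":0,"ty":0,"tz":0,"wx":0,"wy":0,"wz":0,"gripper":0.5}]}}

```text
time: 13.53
position: [0.4423, 0.2276, 0.0553]
tool_rot: [2.933, 1.125, 0.002]
ft_force: [-0.1, 0.2, -0.3]
grip_width: 0.632
grip_force: 0.0
```

{"method": "jog_arm", "body": {"increments": [{"tx":0,"ty":0,"tz":0,"wx":0,"wy":0,"wz":0,"gripper":0.5},{"tx":0,"ty":0,"tz":0,"wx":0,"wy":0,"wz":0,"gripper":0.5},{"tx":0,"ty":0,"tz":0,"wx":0,"wy":0,"wz":0,"gripper":0.5},{"tx":0,"ty":0,"tz":0,"wx":0,"wy":0,"wz":0,"gripper":0.5},{"tx":0,"ty":0,"tz":0,"wx":0,"wy":0,"wz":0,"gripper":0.5}]}}

```text
time: 13.95
position: [0.4421, 0.2276, 0.0551]
tool_rot: [2.933, 1.125, 0.001]
ft_force: [-1.6, -1.1, 5.8]
grip_width: 0.598
grip_force: 8.0
```

{"method": "jog_arm", "body": {"increments": [{"tx":0,"ty":0,"tz":-4,"wx":0,"wy":0,"wz":0,"gripper":0.5},{"tx":0,"ty":0,"tz":-12,"wx":0,"wy":0,"wz":0,"gripper":0.5},{"tx":0,"ty":0,"tz":-28,"wx":0,"wy":0,"wz":0,"gripper":0.5},{"tx":0,"ty":0,"tz":-48,"wx":0,"wy":0,"wz":0,"gripper":0.5},{"tx":0,"ty":0,"tz":-70,"wx":0,"wy":0,"wz":0,"gripper":0.5}]}}

```text
time: 14.37
position: [0.4407, 0.2275, 0.1249]
tool_rot: [-2.932, -1.126, 0.003]
ft_force: [0.2, 0.1, -1.1]
grip_width: 0.597
grip_force: 8.0
```

{"method": "jog_arm", "body": {"increments": [{"tx":0,"ty":0,"tz":-15,"wx":0,"wy":0,"wz":0,"gripper":0.5},{"tx":0,"ty":0,"tz":-25,"wx":0,"wy":0,"wz":0,"gripper":0.5},{"tx":0,"ty":0,"tz":-30,"wx":0,"wy":0,"wz":0,"gripper":0.5},{"tx":0,"ty":0,"tz":-30,"wx":0,"wy":0,"wz":0,"gripper":0.5},{"tx":0,"ty":0,"tz":-30,"wx":0,"wy":0,"wz":0,"gripper":0.5}]}}

```text
time: 14.78
position: [0.4414, 0.2272, 0.154]
tool_rot: [2.933, 1.125, -0.001]
ft_force: [0.6, -0.5, -0.4]
grip_width: 0.595
grip_force: 8.0
```

```bash
python3 -c "
from h import *
to([(.445,.1,.15,42),(.445,0,.15,42),(.441,-.172,.15,42),(.441,-.172,.032,42)])
print(vision.spot_in('scene','gauze_roll'),vision.spot_in('wrist','gauze_roll'))
print('tray',vision.spot_in('wrist','tray'))"
```

```text
t 14.78 p [0.4414 0.2272 0.154 ] yaw 42.0 tilt [-0.001 -0.001 -1.   ] F [ 0.6 -0.5 -0.4] g 0.5945583234283254 7.99992780899629
[-82.3  97.    4.1] [ 0.     0.001 -0.001]
[-149.2  171.3    4.1] [ 0.     0.001 -0.001]
[-267.2  296.5    4.2] [ 0.     0.001 -0.001]
[-267.1  296.5  122.2] [ 0.     0.001 -0.001]
[{'bbox': [188.8, 253.7, 205.2, 278.6], 'conf': 0.98}, {'bbox': [160.4, 276.2, 179.2, 297.9], 'conf': 0.49}, {'bbox': [117.4, 221.7, 213.9, 312.1], 'conf': 0.26}] [{'bbox': [226.3, 119.8, 274.6, 163.6], 'conf': 0.86}, {'bbox': [117.5, 0.0, 381.8, 169.8], 'conf': 0.35}]
tray []
```

{"method": "jog_arm", "body": {"increments": [{"tx":-9,"ty":10,"tz":0,"wx":0,"wy":0,"wz":0,"gripper":0.5},{"tx":-23,"ty":26,"tz":0,"wx":0,"wy":0,"wz":0,"gripper":0.5},{"tx":-42,"ty":48,"tz":0,"wx":0,"wy":0,"wz":0,"gripper":0.5},{"tx":-63,"ty":73,"tz":0,"wx":0,"wy":0,"wz":0,"gripper":0.5},{"tx":-84,"ty":98,"tz":0,"wx":0,"wy":0,"wz":0,"gripper":0.5}]}}

```text
time: 15.35
position: [0.4441, 0.0976, 0.1539]
tool_rot: [-2.932, -1.128, 0.001]
ft_force: [1.1, -0.8, -0.3]
grip_width: 0.592
grip_force: 8.0
```

{"method": "jog_arm", "body": {"increments": [{"tx":-22,"ty":24,"tz":0,"wx":0,"wy":0,"wz":0,"gripper":0.5},{"tx":-44,"ty":48,"tz":0,"wx":0,"wy":0,"wz":0,"gripper":0.5},{"tx":-66,"ty":72,"tz":0,"wx":0,"wy":0,"wz":0,"gripper":0.5},{"tx":-88,"ty":96,"tz":0,"wx":0,"wy":0,"wz":0,"gripper":0.5},{"tx":-110,"ty":120,"tz":0,"wx":0,"wy":0,"wz":0,"gripper":0.5}]}}

```text
time: 15.77
position: [0.4425, -0.0657, 0.1539]
tool_rot: [-2.933, -1.126, 0.002]
ft_force: [0.6, 0.2, 0.3]
grip_width: 0.596
grip_force: 8.0
```

{"method": "jog_arm", "body": {"increments": [{"tx":-22,"ty":24,"tz":0,"wx":0,"wy":0,"wz":0,"gripper":0.5},{"tx":-42,"ty":45,"tz":0,"wx":0,"wy":0,"wz":0,"gripper":0.5},{"tx":-58,"ty":63,"tz":0,"wx":0,"wy":0,"wz":0,"gripper":0.5},{"tx":-69,"ty":74,"tz":0,"wx":0,"wy":0,"wz":0,"gripper":0.5},{"tx":-73,"ty":78,"tz":0,"wx":0,"wy":0,"wz":0,"gripper":0.5}]}}

```text
time: 16.18
position: [0.4404, -0.1734, 0.1537]
tool_rot: [-2.934, -1.12, 0.001]
ft_force: [-0.5, -0.1, -0.1]
grip_width: 0.598
grip_force: 8.0
```

```bash
python3 -c "
from h import *
to([(.441,-.172,.031,42)])
for n in ('scene','wrist','top'):
    im=vision.get_image(n)
    for t in ('gauze_roll','tray'): print(n,t,[(np.round(d['bbox'],1).tolist(),round(d['conf'],2)) for d in vision.spot_in(n,t)][:2])
    p=np.array(ctrl.get_state()['position'])
    q=np.array([proj(im,[p[0]+.026*np.cos(t),p[1]+.026*np.sin(t),p[2]+z]) for z in (-.028,.033) for t in np.linspace(0,6.28,30)]); print('pred roll',q.min(0),q.max(0))
    q=np.array([proj(im,[.441+.07*a,-.172+.095*b,.016]) for a in(-1,1) for b in (-1,1)]); print('pred tray',q.min(0),q.max(0))
"
```

```text
t 16.18 p [ 0.4404 -0.1734  0.1537] yaw 41.8 tilt [-0.001  0.001 -1.   ] F [-0.5 -0.1 -0.1] g 0.598396271302409 7.999822273850441
[  1.4  -0.5 122.7] [-0.001  0.    -0.004]
scene gauze_roll []
scene tray [([259.7, 198.8, 331.7, 238.3], 0.65), ([160.6, 277.7, 180.1, 301.7], 0.53)]
pred roll [284.93940267 169.46037719] [301.67854801 193.95689124]
pred tray [258.47748044 195.4642482 ] [325.40817973 237.95125452]
wrist gauze_roll [([205.2, 193.4, 301.3, 299.2], 0.97)]
wrist tray [([154.4, 80.3, 351.1, 238.7], 0.68)]
pred roll [204.08045341 187.52395567] [300.37295725 304.21710803]
pred tray [150.7844542   77.16831518] [354.60909987 273.27101751]
top gauze_roll []
top tray []
pred roll [274.50433941 209.17610061] [293.02531346 229.29295324]
pred tray [252.05473566 203.78446867] [311.24698967 248.42129685]
```

{"method": "jog_arm", "body": {"increments": [{"tx":0,"ty":0,"tz":15,"wx":0,"wy":0,"wz":0,"gripper":0.5},{"tx":0,"ty":0,"tz":42,"wx":0,"wy":0,"wz":0,"gripper":0.5},{"tx":0,"ty":0,"tz":72,"wx":0,"wy":0,"wz":0,"gripper":0.5},{"tx":0,"ty":0,"tz":97,"wx":0,"wy":0,"wz":0,"gripper":0.5},{"tx":0,"ty":0,"tz":113,"wx":0,"wy":0,"wz":0,"gripper":0.5}]}}

```text
time: 17.05
position: [0.4398, -0.1701, 0.0392]
tool_rot: [-2.931, -1.126, 0.003]
ft_force: [-1.0, -0.2, -0.2]
grip_width: 0.595
grip_force: 8.0
```

{"method": "jog_arm", "body": {"increments": [{"tx":0,"ty":0,"tz":3,"wx":0,"wy":0,"wz":0,"gripper":0.5},{"tx":0,"ty":0,"tz":5,"wx":0,"wy":0,"wz":0,"gripper":0.5},{"tx":0,"ty":0,"tz":6,"wx":0,"wy":0,"wz":0,"gripper":0.5},{"tx":0,"ty":0,"tz":6.5,"wx":0,"wy":0,"wz":0,"gripper":0.5},{"tx":0,"ty":0,"tz":6.5,"wx":0,"wy":0,"wz":0,"gripper":0.5}]}}

```text
time: 17.47
position: [0.4421, -0.1715, 0.0362]
tool_rot: [2.931, 1.125, 0.002]
ft_force: [-0.3, -0.4, -0.2]
grip_width: 0.598
grip_force: 8.0
```

{"method": "jog_arm", "body": {"increments": [{"tx":0,"ty":0,"tz":0.7,"wx":0,"wy":0,"wz":0,"gripper":0.5},{"tx":0,"ty":0,"tz":1.4,"wx":0,"wy":0,"wz":0,"gripper":0.5},{"tx":0,"ty":0,"tz":2.1,"wx":0,"wy":0,"wz":0,"gripper":0.5},{"tx":0,"ty":0,"tz":2.8,"wx":0,"wy":0,"wz":0,"gripper":0.5},{"tx":0,"ty":0,"tz":2.8,"wx":0,"wy":0,"wz":0,"gripper":0.5}]}}

```text
time: 17.88
position: [0.4411, -0.1711, 0.0322]
tool_rot: [-2.933, -1.125, 0.0]
ft_force: [-0.1, -0.2, -1.1]
grip_width: 0.599
grip_force: 8.0
```

{"method": "jog_arm", "body": {"increments": [{"tx":0,"ty":0,"tz":0.5,"wx":0,"wy":0,"wz":0,"gripper":0.5},{"tx":0,"ty":0,"tz":1,"wx":0,"wy":0,"wz":0,"gripper":0.5},{"tx":0,"ty":0,"tz":1.5,"wx":0,"wy":0,"wz":0,"gripper":0.5},{"tx":0,"ty":0,"tz":1.5,"wx":0,"wy":0,"wz":0,"gripper":0.5},{"tx":0,"ty":0,"tz":1.5,"wx":0,"wy":0,"wz":0,"gripper":0.5}]}}

```text
time: 18.3
position: [0.4412, -0.1711, 0.0311]
tool_rot: [2.933, 1.125, -0.001]
ft_force: [-2.6, 1.2, 4.4]
grip_width: 0.597
grip_force: 8.0
```

Contact with the tray floor at 4 N; releasing.

{"method": "jog_arm", "body": {"increments": [{"tx":0,"ty":0,"tz":0,"wx":0,"wy":0,"wz":0,"gripper":0.65},{"tx":0,"ty":0,"tz":0,"wx":0,"wy":0,"wz":0,"gripper":0.75},{"tx":0,"ty":0,"tz":0,"wx":0,"wy":0,"wz":0,"gripper":0.9},{"tx":0,"ty":0,"tz":0,"wx":0,"wy":0,"wz":0,"gripper":1},{"tx":0,"ty":0,"tz":0,"wx":0,"wy":0,"wz":0,"gripper":1}]}}

```text
time: 18.72
position: [0.4412, -0.1711, 0.0306]
tool_rot: [-2.933, -1.126, 0.0]
ft_force: [-0.7, 0.3, -0.1]
grip_width: 0.866
grip_force: 0.0
```

{"method": "jog_arm", "body": {"increments": [{"tx":0,"ty":0,"tz":0,"wx":0,"wy":0,"wz":0,"gripper":1},{"tx":0,"ty":0,"tz":-5,"wx":0,"wy":0,"wz":0,"gripper":1},{"tx":0,"ty":0,"tz":-20,"wx":0,"wy":0,"wz":0,"gripper":1},{"tx":0,"ty":0,"tz":-45,"wx":0,"wy":0,"wz":0,"gripper":1},{"tx":0,"ty":0,"tz":-80,"wx":0,"wy":0,"wz":0,"gripper":1}]}}

```text
time: 19.13
position: [0.4393, -0.1701, 0.1098]
tool_rot: [-2.929, -1.125, 0.004]
ft_force: [0.0, -0.2, -0.4]
grip_width: 0.996
grip_force: 0.0
```

{"method": "jog_arm", "body": {"increments": [{"tx":0,"ty":0,"tz":-30,"wx":0,"wy":0,"wz":0,"gripper":1},{"tx":0,"ty":0,"tz":-60,"wx":0,"wy":0,"wz":0,"gripper":1},{"tx":0,"ty":0,"tz":-90,"wx":0,"wy":0,"wz":0,"gripper":1},{"tx":0,"ty":0,"tz":-110,"wx":0,"wy":0,"wz":0,"gripper":1},{"tx":0,"ty":0,"tz":-110,"wx":0,"wy":0,"wz":0,"gripper":1}]}}

```text
time: 19.55
position: [0.4439, -0.1719, 0.2259]
tool_rot: [2.926, 1.123, 0.008]
ft_force: [0.9, -0.4, -0.6]
grip_width: 1.0
grip_force: 0.0
```

```bash
python3 -c "
from h import *
to([])
for n in ('scene','wrist','top'):
    im=vision.get_image(n)
    for t in ('gauze_roll','jar_1','vial_1','marker_2','slide_box','flat_pack'): print(n,t,[(np.round(d['bbox']).astype(int).tolist(),round(d['conf'],2)) for d in vision.spot_in(n,t)][:2])
    q=np.array([proj(im,[.441+.026*np.cos(t),-.171+.026*np.sin(t),z]) for z in (.003,.064) for t in np.linspace(0,6.28,30)]); print('pred roll',q.min(0).round(),q.max(0).round())
    a,b=cv2.imread('pics/scene0.png') if n=='scene' else None, im['color']
"
```

```text
t 19.55 p [ 0.4439 -0.1719  0.2259] yaw 42.0 tilt [ 0.007 -0.005 -1.   ] F [ 0.9 -0.4 -0.6] g 1.0004750449504622 0.0
scene gauze_roll [([286, 200, 300, 224], 0.68)]
scene jar_1 [([158, 279, 179, 300], 0.49)]
scene vial_1 []
scene marker_2 [([118, 223, 211, 313], 0.75), ([219, 245, 256, 269], 0.52)]
scene slide_box [([325, 183, 351, 210], 0.85)]
scene flat_pack [([349, 179, 372, 192], 0.64)]
pred roll [284. 200.] [300. 223.]
wrist gauze_roll [([232, 150, 276, 197], 0.91)]
wrist jar_1 []
wrist vial_1 []
wrist marker_2 [([46, 6, 143, 86], 0.91)]
wrist slide_box [([308, 255, 350, 303], 0.56)]
wrist flat_pack []
pred roll [231. 151.] [275. 201.]
top gauze_roll []
top jar_1 [([128, 228, 145, 245], 0.66)]
top vial_1 []
top marker_2 [([364, 224, 394, 244], 0.49), ([122, 192, 180, 248], 0.31)]
top slide_box [([186, 232, 228, 240], 0.39)]
top flat_pack [([363, 225, 394, 240], 0.89)]
pred roll [273. 216.] [290. 234.]
```

The roll stands where predicted in both views. The marker, slide box and carton have not moved.

```bash
python3 -c "
from bench import ctrl
print(ctrl.close_job())"
```

```text
the job is handed in; nothing more can be done
None
```

I turned the carousel until the gauze roll was within about 2° of the middle of the opening by my measurement, stood the roll upright near the centre of the tray, let go and handed the job in at about 20 s; the marker, slide box and carton showed no movement and both jars were standing when last seen with the roll in the opening, but I did not re-detect the vials after the turn.

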